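Scrape the walnut shells off the chopping board into the scrap tray

TASK

Take the scraper block from the marble slab and use it to push all four walnut half-shells off the chopping board into the shallow steel tray at the board's end, without touching the shells with the fingers or the arm. Work round the jars and the salt shaker: none of them may be shifted or knocked over. Then stand the scraper upright on the marble slab again and let go.

Things in the scene. Friction and masses are not known exactly. Their poses are not given: they have to be found in the camera images.
- board: bamboo chopping board, fixed to the worktop, 272 (its x) x 417 (its y) x 18 mm; origin at the centre of its underside, so its top is 18 mm above the worktop. Its x points away from the robot (turned a little), its y to the left. The tray adjoins one of its two short ends (+y or -y), the marble slab the other; gaps of 2 mm.
- tray: shallow open steel tray, fixed, 270 (x) x 112 (y) x 14 mm outside, walls 4 mm, floor 3 mm, the rim 4 mm lower than the board's top; its long side lies along a short end of the board, axes parallel to the board's. Origin at the centre of its underside.
- slab: flat marble slab, fixed, 220 (x) x 112 (y) x 12 mm, along the other short end of the board, axes parallel to the board's. Origin at the centre of its underside; its top is 12 mm above the worktop. The scraper and one spice jar stand on it.
- scraper: upright scraper block, loose, 180 g, 94 mm high. Grey foot 24 (its x) x 64 (its y) mm, 18 mm high; above it a steel web 12 mm thick; from 52 to 94 mm height a wooden grip 22 (x) x 58 (y) mm, to be pinched across x from above. The two 64 mm wide push faces look along its +x and -x (either may be used). Origin at the centre of its underside.
- shell_1: walnut half-shell, a light brown dome lying flat side down, loose, 34 x 28 x 14 mm, 12 g, starts on the board. Origin at the centre of its flat underside, x along its seam.
- shell_2: walnut half-shell, a light brown dome lying flat side down, loose, 34 x 28 x 14 mm, 12 g, starts on the board. Origin at the centre of its flat underside, x along its seam.
- shell_3: walnut half-shell, a light brown dome lying flat side down, loose, 34 x 28 x 14 mm, 12 g, starts on the board. Origin at the centre of its flat underside, x along its seam.
- shell_4: walnut half-shell, a light brown dome lying flat side down, loose, 34 x 28 x 14 mm, 12 g, starts on the board. Origin at the centre of its flat underside, x along its seam.
- spice_jar_a: spice jar, 45 mm wide, 100 mm high, on the marble slab, cylindrical; origin at the centre of its underside, z up. A bystander that must stay where it stands
- spice_jar_b: spice jar, 47 mm wide, 98 mm high, on the board, cylindrical; origin at the centre of its underside, z up. A bystander that must stay where it stands
- spice_jar_c: spice jar, 45 mm wide, 100 mm high, on the board, cylindrical; origin at the centre of its underside, z up. A bystander that must stay where it stands
- salt_shaker: glass salt shaker with a domed metal top, 44 mm wide, 90 mm high, on the board, cylindrical; origin at the centre of its underside, z up. A bystander that must stay where it stands
Mind the look-alikes: they are no part of the job. Leave any blue or green look-alike of the shell_2 alone.

How it is judged:
On the way:
1. all four shells lie in the tray while the scraper is off the slab (x of shell_1 in the frame of tray between -0.129 and 0.129 m and (y of shell_1 in the frame of tray between -0.05 and 0.05 m or (y of shell_1 in the frame of tray between -0.056 and 0.056 m and height (world z) of shell_1 below 0.0165 m)) and height (world z) of each of shell_1, shell_2, shell_3, shell_4 below 0.034 m and x of shell_2 in the frame of tray between -0.129 and 0.129 m and (y of shell_2 in the frame of tray between -0.05 and 0.05 m or (y of shell_2 in the frame of tray between -0.056 and 0.056 m and height (world z) of shell_2 below 0.0165 m)) and x of shell_3 in the frame of tray between -0.129 and 0.129 m and (y of shell_3 in the frame of tray between -0.05 and 0.05 m or (y of shell_3 in the frame of tray between -0.056 and 0.056 m and height (world z) of shell_3 below 0.0165 m)) and x of shell_4 in the frame of tray between -0.129 and 0.129 m and (y of shell_4 in the frame of tray between -0.05 and 0.05 m or (y of shell_4 in the frame of tray between -0.056 and 0.056 m and height (world z) of shell_4 below 0.0165 m)) and horizontal distance between scraper and slab above 0.15 m), for 0.2 s.
At the end, for the whole second after the job is handed in: All four shells lie in the tray at rest (centres 6 mm or more inside its outer edges and under 34 mm high, or just inside and under 16.5 mm); the scraper stands upright (within 0.12 rad) and at rest on the slab, its centre at least 5 mm inside its edges; jars and salt shaker stand where they stood (x of shell_1 in the frame of tray between -0.129 and 0.129 m and (y of shell_1 in the frame of tray between -0.05 and 0.05 m or (y of shell_1 in the frame of tray between -0.056 and 0.056 m and height (world z) of shell_1 below 0.0165 m)) and height (world z) of each of shell_1, shell_2, shell_3, shell_4 below 0.034 m and x of shell_2 in the frame of tray between -0.129 and 0.129 m and (y of shell_2 in the frame of tray between -0.05 and 0.05 m or (y of shell_2 in the frame of tray between -0.056 and 0.056 m and height (world z) of shell_2 below 0.0165 m)) and x of shell_3 in the frame of tray between -0.129 and 0.129 m and (y of shell_3 in the frame of tray between -0.05 and 0.05 m or (y of shell_3 in the frame of tray between -0.056 and 0.056 m and height (world z) of shell_3 below 0.0165 m)) and x of shell_4 in the frame of tray between -0.129 and 0.129 m and (y of shell_4 in the frame of tray between -0.05 and 0.05 m or (y of shell_4 in the frame of tray between -0.056 and 0.056 m and height (world z) of shell_4 below 0.0165 m)) and x of scraper in the frame of slab between -0.105 and 0.105 m and y of scraper in the frame of slab between -0.051 and 0.051 m and z of scraper in the frame of slab between 0.008 and 0.017 m and angle between scraper's own z axis and vertical below 0.12 rad and linear speed of scraper below 0.02 m/s and linear speed of each of shell_1, shell_2, shell_3, shell_4 below 0.03 m/s); the robot touches nothing.
It fails at once if a jar or the salt shaker is shifted by more than 20 mm or tipped by more than 0.3 rad (distance of any of spice_jar_a, spice_jar_b, spice_jar_c, salt_shaker from where it was at the start of the episode above 0.02 m or angle between any of spice_jar_a, spice_jar_b, spice_jar_c, salt_shaker's own z axis and vertical above 0.3 rad).
It fails at once if the fingers or the arm touch a shell (contact force between any of the fingers, the arm and shell_1 above 0.3 N or contact force between any of the fingers, the arm and shell_2 above 0.3 N or contact force between any of the fingers, the arm and shell_3 above 0.3 N or contact force between any of the fingers, the arm and shell_4 above 0.3 N).
It also fails if it takes over 72 s, if anything falls off the work surface, if the arm or the gripper's body presses on something with over 40 N, if the wrist force passes 120 N, or if a joint passes its speed limit or range.

ROBOT

A 7-joint arm with a two-finger parallel gripper is mounted at the origin on a cart in front of the work surface, level with it; the furniture and walls round the work are solid. World frame = base frame: x ahead of the robot, y to its left, z up, the work surface at z = 0. Lengths are in m, angles in rad, forces in N, time in s.
With the tool pointing down it reaches from about 0.425 to 0.95 m from the base axis. Payload 4.7 kg.
Tool frame: the origin (TCP) lies midway between the tips of the shut fingers; the grasp point (between the pads) lies 19 mm behind it; z points along the fingers, y is the line along which they close (so a half turn about z gives the same grasp; the last joint's range is limited). The gripper opens to 87 mm and grips with 3 to 60 N. Pads are 19 mm wide; open, the fingers measure 117 mm over their backs; the gripper's body (75 mm by 190 mm) begins 51 mm behind the grasp point.
Start: joints at [1.288, 0.469, -0.049, 1.532, 0.024, 1.141, -0.082], TCP at [0.17, -0.653, 0.223] pointing down, gripper open.
Joint ranges: [-2.59, 2.59], [-0.33, 1.99], [-1.39, 1.29], [0.1, 2.45], [-1.04, 4.18], [0.21, 1.99], [-2.66, 2.66]. Speed limits (rad/s): [2.57, 2.57, 3.14, 3.14, 3.14, 3.14, 3.14].

INTERFACE

Orientations are given as a 3x3 rotation matrix whose columns are the frame's x, y, z axes.
In Python, from cell import observe, camera, camera_model, sign_off gives the robot as it stands.
- The arm moves only by the tool servo_tool, never from a script. Its argument "deltas" is one flat list of numbers, 7 for each row, row after row: the shift along the tool's x, y, z scaled (see below), then the turn, a rotation vector about the tool's x, y, z scaled (see below), then the opening, from -1 (shut) to 1 (fully open). In form: [tx, ty, tz, wx, wy, wz, fingers, tx, ty, tz, wx, wy, wz, fingers, ...]. A call has 1 to 12 rows; each row is the pose to reach, as a shift and turn from the pose commanded when the call began, along the tool's axes at that moment; what a row does not reach only later rows make up. The controller multiplies each number of a shift by 50 cm and each number of a turn by 90 degrees. A row lasts 1/8 s, in which the tool goes at most 62.5 mm and 10.7 degrees, less where a joint would pass 70% of its speed; a pose out of reach is approached as far as the arm can. A call with a number of a shift or a turn outside -1 to 1 is refused whole. A call with a gripper value outside its range is refused whole. The fingers move at their own pace and stop on an object; "squeeze" is the grip in N (left out, the last holds). Time passes only in rows, so rows that repeat a pose let the fingers close. It gives the time, the measured TCP pose, the force, the opening and the grip force at its end, in the units of the state.
- observe(): the state, without advancing time (a new reading comes with each control period).
- camera(name): name is "scene" or "top" or "wrist"; returns the picture (400x640x3 uint8, blue, green, red); there is no depth.
- camera_model(name): a dict with "camera_matrix" (3x3 intrinsics, pixels), "R" (3x3) and "t" (3): a world point X has camera coordinates R X + t. Camera axes: x right, y down, z forward; pixel columns grow to the right and rows downward; lengths in m; the calibration is good to about 2 mm. A picture is of the moment at which its call begins: read the wrist's pose just before it. camera_model takes no time and is no camera call; for the wrist camera it gives the pose at the moment of the call.
- sign_off(): hands the job in; it is judged then, once.
The state is a dict: "time_s": time; "joint_pos": joint angles; "qvel": joint speeds; "tau": joint torques, N m; "position": TCP position; "tcp_rot": TCP orientation; "wrist_force": force on the tool from outside, world axes, zero at the start; "moment": the same for the moment, N m; "opening": finger opening in m; "grip_force": force on a finger pad.
Only numpy, scipy, OpenCV 4.12 (cv2) and the standard library are available. Lean on these libraries where they do the work, as an engineer would, in place of code of your own. Each camera call takes 0.05 s, during which the arm holds its last target. There are 200 camera calls.

## Working session

There is one attempt and no reset: what is moved stays moved. The work goes in short steps, Python scripts to look and compute and a tool call to move; the robot and the scene stay as the last step left them, time stands still between calls to the robot, and variables do not carry over. Pictures are saved under pics/ and viewed, at most 13 in all, crops included, and the job is handed in when it is done.

Besides the shell and the picture viewer there is one more tool, called after "Emit:" as name(argument=value, ...) on one line, values as JSON. servo_tool: Moves the arm, as the interface text tells. Shifts and turns lie within -1 to 1; 1 stands for 50 cm of shift or 90 degrees of turn. Its arguments: {"type":"object","properties":{"deltas":{"type":"array"},"squeeze":{"type":"number"}},"required":["deltas"]}

```bash
mkdir -p pics; python3 - <<'E'
from cell import *
import cv2
s=observe();print(s)
for n in("top","scene"):
    cv2.imwrite(f"pics/{n}0.png",camera(n));print(camera_model(n))
E
```

```text
{'time_s': 0.0, 'joint_pos': array([ 1.2881123 ,  0.46947836, -0.04862205,  1.53370959,  0.02410599,
        1.14100225, -0.08230892]), 'qvel': array([-7.63082219e-04, -2.56439254e-04, -7.84160661e-05, -5.34244187e-05,
       -1.19357974e-03,  1.10138749e-03, -1.39731724e-04]), 'tau': array([-3.68358928e-05, -5.07975125e+01, -8.06874619e-02, -2.36155576e+01,
       -6.14735833e-02,  3.79504880e-02,  1.58368407e-04]), 'position': array([ 0.16934092, -0.65278031,  0.22146801]), 'tcp_rot': array([[ 9.67956794e-01,  2.51116147e-01, -5.70423985e-04],
       [ 2.51116786e-01, -9.67954874e-01,  1.92896154e-03],
       [-6.77512873e-05, -2.01039446e-03, -9.99997977e-01]]), 'wrist_force': array([ 0.53944497,  0.77233629, -0.00758628]), 'moment': array([-0.01640336,  0.0044996 ,  0.03539161]), 'grip_force': 0.0, 'opening': 0.08693090004788341}
{'camera_matrix': array([[520.33365142,   0.        , 319.05853111],
       [  0.        , 520.33365142, 204.09125241],
       [  0.        ,   0.        ,   1.        ]]), 'R': array([[-0.02669527, -0.99933016, -0.02503181],
       [-0.99402466,  0.02918818, -0.1051809 ],
       [ 0.10584108,  0.02207441, -0.99413801]]), 't': array([0.04938803, 0.60203386, 1.19374917])}
{'camera_matrix': array([[376.25147843,   0.        , 315.14659844],
       [  0.        , 376.25147843, 202.68474283],
       [  0.        ,   0.        ,   1.        ]]), 'R': array([[-0.85727022, -0.51433864, -0.0233139 ],
       [-0.29260192,  0.5239505 , -0.79991249],
       [ 0.42364123, -0.67891946, -0.59966364]]), 't': array([0.52743909, 0.19729023, 0.69985389])}
```

View pics/top0.png

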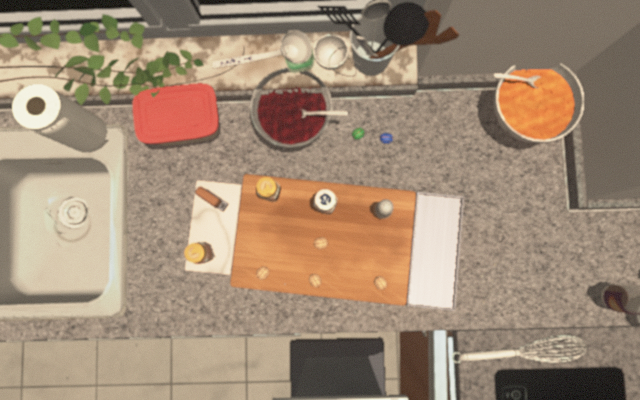

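View pics/scene0.png

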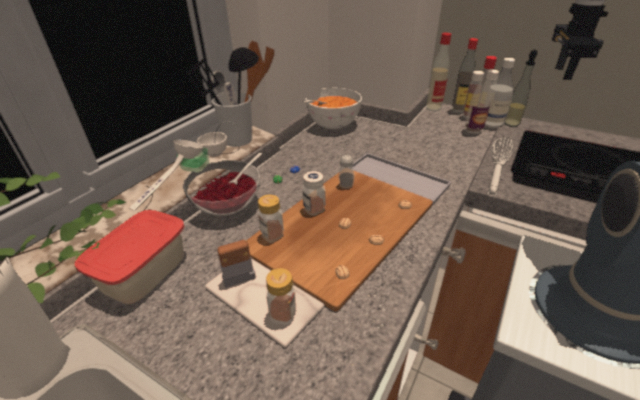

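The top view shows the board in the middle. The tray is at its right end (-y) and the slab at its left (+y).
- **Scraper:** about (210,198).
- **Jars and shaker:** jar a (196,253), jar b (267,188), jar c (325,201), salt shaker (384,209).
- **Shells:** the brown objects at (263,272), (315,280), (320,243) and (381,283) fit the light brown walnut description and are all on the board.
- **Look-alikes:** green (358,133) and blue (386,138), both off the board. I'll leave these alone.

Next, an enlarged crop to confirm this.

```bash
cat > h.py <<'E'
import numpy as np,cv2
from cell import *
def ray(n,uv,z):
    m=camera_model(n);K,R,t=m["camera_matrix"],np.array(m["R"]),np.array(m["t"])
    c=-R.T@t;d=R.T@np.linalg.solve(K,[*uv,1.]);return c+d*(z-c[2])/d[2]
def proj(n,X):
    m=camera_model(n);p=m["camera_matrix"]@(np.array(m["R"])@X+m["t"]);return p[:2]/p[2]
E
python3 - <<'E'
from h import *
im=cv2.imread("pics/top0.png");c=im[170:312,180:468]
cv2.imwrite("pics/crop.png",cv2.resize(c,None,fx=2.77,fy=2.77,interpolation=cv2.INTER_CUBIC))
# shells: light, low-saturation-ish blobs on board
hsv=cv2.cvtColor(im,cv2.COLOR_BGR2HSV)
for u,v in[(263,272),(315,280),(320,243),(381,283)]:
    print(hsv[v,u],hsv[v-12,u-12])
    w=im[v-12:v+13,u-12:u+13].astype(int)[:,:,0]; bg=np.median(w); m=((w-bg)>25).astype('uint8'); M=cv2.moments(m,True)
    cx,cy=M['m10']/M['m00']+u-12,M['m01']/M['m00']+v-12
    print(M['m00'],cx,cy,ray("top",(cx,cy),.025).round(4))
# board mask
m=cv2.inRange(hsv,(5,100,90),(22,255,255));m[:170]=0;m[312:]=0;m[:,:225]=0;m[:,425:]=0
m=cv2.morphologyEx(m,cv2.MORPH_OPEN,np.ones((7,7)))
m=cv2.morphologyEx(m,cv2.MORPH_CLOSE,np.ones((25,25)))
r=cv2.minAreaRect(np.argwhere(m)[:,::-1].astype(np.float32));b=cv2.boxPoints(r);print(b)
P=[ray("top",q,.018) for q in b];print(np.round(P,4),[np.linalg.norm(P[i]-P[i-1]) for i in range(4)])
E
```

```text
[ 17 108 237] [ 13 148 217]
66.0 262.3484848484849 272.6212121212121 [0.4464 0.1699 0.025 ]
[ 16 117 231] [ 13 147 221]
70.0 315.12857142857143 280.14285714285717 [0.4257 0.0466 0.025 ]
[ 17 116 240] [ 12 152 194]
87.0 320.9655172413793 242.79310344827587 [0.5123 0.0306 0.025 ]
[ 17 113 238] [ 13 143 226]
65.0 381.1384615384615 282.7076923076923 [ 0.4159 -0.1068  0.025 ]
[[229.50153 287.38556]
 [241.46375 172.54828]
 [417.57367 190.89307]
 [405.61145 305.73035]]
[[ 0.4138  0.2489  0.018 ]
 [ 0.6866  0.2177  0.018 ]
 [ 0.6294 -0.2024  0.018 ]
 [ 0.3611 -0.1622  0.018 ]] [np.float64(0.4144474107299662), np.float64(0.27459999682691155), np.float64(0.423923143511442), np.float64(0.2712811274417674)]
```

View pics/crop.png

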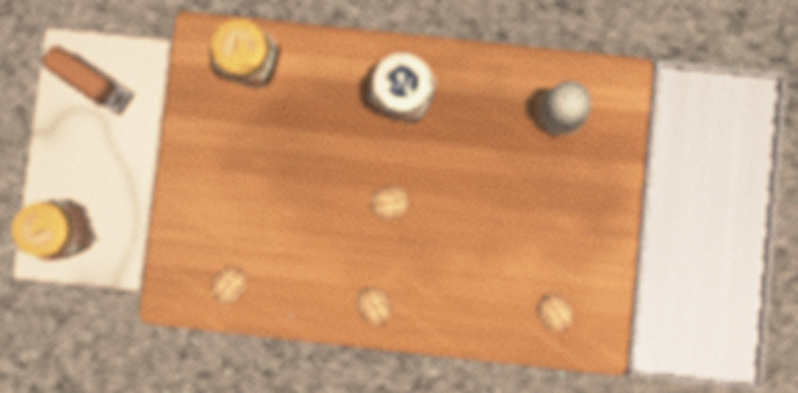

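The crop confirms four brown shells on the board, with the jars, shaker and scraper where I placed them. Next I'll turn the corners and tops into positions.

```bash
python3 - <<'E'
from h import *
f=lambda u,v:(180+(u+.5)/2.77-.5,170+(v+.5)/2.77-.5)
P=np.array([ray("top",f(*q),.018) for q in[(178,11),(653,60),(630,375),(141,321)]])
print(P.round(4),[np.linalg.norm(P[i]-P[i-1]) for i in range(4)],P.mean(0))
A=(P[1]+P[2]-P[0]-P[3])/2;print("y-axis angle",np.degrees(np.arctan2(A[0],-A[1])))
S=np.array([ray("top",f(*q),.012) for q in[(46,29),(170,40),(140,291),(14,278)]]);print("slab",S.round(4),S.mean(0),[np.linalg.norm(S[i]-S[i-1]) for i in range(4)])
for n,q,z in[("a",(41,229),.112),("b",(239,48),.116),("c",(403,84),.118),("salt",(569,103),.1)]:print(n,ray("top",f(*q),z).round(4))
for q in[(42,60),(57,46),(109,76),(94,105),(131,92),(115,113)]:print(q,ray("top",f(*q),.106).round(4))
m=camera_model("top");print(-m["R"].T@m["t"])
# enlarged scraper from both cams
im=cv2.imread("pics/top0.png")[178:232,186:240];a=cv2.resize(im,(390,390),interpolation=cv2.INTER_CUBIC)
im=cv2.imread("pics/scene0.png")[232:292,206:266];b=cv2.resize(im,(390,390),interpolation=cv2.INTER_CUBIC)
cv2.imwrite("pics/scr.png",np.hstack([a,b]))
E
```

```text
[[ 0.6837  0.2117  0.018 ]
 [ 0.6285 -0.1972  0.018 ]
 [ 0.3626 -0.1657  0.018 ]
 [ 0.4179  0.2463  0.018 ]] [np.float64(0.2680108728080266), np.float64(0.41265786287740125), np.float64(0.2677721845533223), np.float64(0.41575656684993223)] [0.52316843 0.02376583 0.018     ]
y-axis angle -7.672043490265145
slab [[0.6724 0.3287 0.012 ]
 [0.6594 0.22   0.012 ]
 [0.4431 0.2481 0.012 ]
 [0.457  0.3567 0.012 ]] [0.55795529 0.28839445 0.012     ] [np.float64(0.2171898508489089), np.float64(0.10948878701827022), np.float64(0.21807831254845148), np.float64(0.1094784096359448)]
a [0.4963 0.3069 0.112 ]
b [0.6356 0.1469 0.116 ]
c [0.6027 0.017  0.118 ]
salt [ 0.5855 -0.1152  0.1   ]
(42, 60) [0.6321 0.3075 0.106 ]
(57, 46) [0.6431 0.2953 0.106 ]
(109, 76) [0.6175 0.2533 0.106 ]
(94, 105) [0.5944 0.2655 0.106 ]
(131, 92) [0.604  0.2356 0.106 ]
(115, 113) [0.5875 0.2486 0.106 ]
[0.47340723 0.00543137 1.25131016]
```

View pics/scr.png

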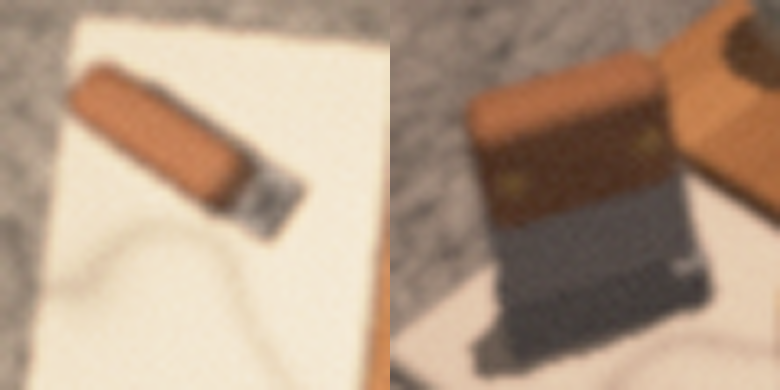

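```bash
python3 - <<'E'
from h import *
f=lambda u,v:(186+(u+.5)/7.222-.5,178+(v+.5)/7.222-.5)
G=np.array([ray("top",f(*q),.106) for q in[(102,60),(68,98),(216,202),(254,160)]]);print(G.round(4),G.mean(0))
L=(G[2]+G[3]-G[0]-G[1])/2;W=(G[0]+G[3]-G[1]-G[2])/2;print(np.linalg.norm(L),np.linalg.norm(W),np.degrees(np.arctan2(L[1],L[0])))
F=np.array([ray("top",f(*q),.03) for q in[(305,184),(270,242)]]);print(F,F.mean(0)-L/np.linalg.norm(L)*.032)
L/=np.linalg.norm(L);n=np.array([-L[1],L[0],0])
# reproject model in both cams
c=G.mean(0)
for cam in("top","scene"):
    im=cv2.imread(f"pics/{cam}0.png")
    for z,a,b in((.106,.029,.011),(.064,.029,.011),(.03,.032,.012),(.012,.032,.012)):
        pts=[proj(cam,np.array([c[0],c[1],z])+s*a*L+t*b*n) for s,t in((1,1),(1,-1),(-1,-1),(-1,1))]
        cv2.polylines(im,[np.int32(np.array(pts)*16)],True,(0,255,0),1,cv2.LINE_AA,4)
    if cam=="top":A=cv2.resize(im[178:232,186:240],(390,390),interpolation=cv2.INTER_CUBIC)
    else:B=cv2.resize(im[232:292,206:266],(390,390),interpolation=cv2.INTER_CUBIC)
cv2.imwrite("pics/scr2.png",np.hstack([A,B]))
E
```

```text
[[0.6441 0.2966 0.106 ]
 [0.6326 0.3072 0.106 ]
 [0.5989 0.2613 0.106 ]
 [0.6115 0.2495 0.106 ]] [0.62176908 0.27863928 0.106     ]
0.057035886082073224 0.016512931816491515 -125.50127346407946
[[0.61227962 0.24891971 0.03      ]
 [0.59348216 0.26060488 0.03      ]] [0.62146396 0.28081358 0.03      ]
```

View pics/scr2.png

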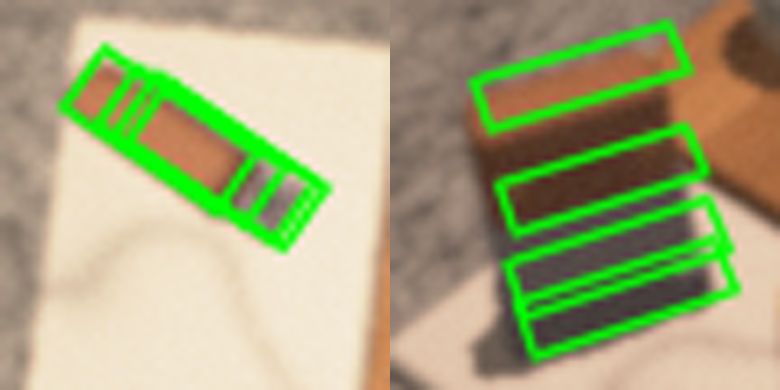

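```bash
cat >> h.py <<'E'
C=np.array([.523,.024]);BX=np.array([.991,-.133]);BY=np.array([.133,.991])
def B(bx,by):return C+bx*BX+by*BY
def plan(wps,p0=None,yaw0=None):
    """wps: (x,y,z,yaw_deg,rows), linear interpolation; prints rows from present pose"""
    s=observe();R=s["tcp_rot"];p=s["position"] if p0 is None else np.array(p0)
    y=np.degrees(np.arctan2(R[1,0],R[0,0])) if yaw0 is None else yaw0
    print(s["time_s"],p.round(4),"yaw",round(y,2),"tilt",R[:2,2].round(4),"open",round(s["opening"],4),s["grip_force"])
    a=np.radians(y);X=np.array([np.cos(a),np.sin(a)]);Y=np.array([X[1],-X[0]])
    q=np.array([*p,y])
    for w in wps:
        t=np.array(w[:4]);n=w[4]
        for k in range(1,n+1):
            c=q+(t-q)*k/n;d=c[:2]-p[:2]
            print([round(float(v),3) for v in(d@X/.5,d@Y/.5,(p[2]-c[2])/.5,0,0,-(c[3]-y)/90)])
        q=t
E
python3 -c "
from h import *
plan([(.45,-.35,.25,14.5,1),(.55,0,.25,30,1)])
print(proj('scene',np.array([.623,.282,.106])))"
```

```text
0.1 [ 0.1694 -0.6528  0.2216] yaw 14.54 tilt [-0.0005  0.0017] open 0.0873 0.0
[0.695, -0.445, -0.057, 0.0, 0.0, 0.0]
[1.065, -1.073, -0.057, 0.0, 0.0, -0.172]
[233.31236713 244.07168612]
```

Emit:
servo_tool(deltas=[0.09,-0.055,-0.02,0,0,0,1,0.19,-0.12,-0.05,0,0,0,1,0.29,-0.185,-0.05,0,0,0,1,0.39,-0.25,-0.05,0,0,0,1,0.49,-0.315,-0.05,0,0,0,1,0.59,-0.38,-0.05,0,0,0,1,0.66,-0.43,-0.05,0,0,0,1,0.695,-0.55,-0.05,0,0,0,1,0.72,-0.66,-0.05,0,0,0,1,0.74,-0.77,-0.05,0,0,0,1,0.76,-0.88,-0.05,0,0,0,1,0.78,-0.98,-0.05,0,0,0,1])

```text
time_s: 1.6
position: [0.4233, -0.0792, 0.2474]
tcp_rot: [[0.968, 0.252, -0.0], [0.252, -0.968, -0.0], [-0.0, 0.0, -1.0]]
wrist_force: [1.0, -0.4, 0.5]
opening: 0.0869
grip_force: 0.0
```

```bash
python3 -c "
from h import *
plan([(.623,.282,.25,56,8)])"
```

```text
1.6 [ 0.4233 -0.0792  0.2474] yaw 14.57 tilt [-0.0001 -0.0002] open 0.0869 0.0
[0.071, -0.075, -0.001, 0.0, 0.0, -0.058]
[0.142, -0.15, -0.001, 0.0, 0.0, -0.115]
[0.213, -0.224, -0.002, 0.0, 0.0, -0.173]
[0.284, -0.299, -0.003, 0.0, 0.0, -0.23]
[0.355, -0.374, -0.003, 0.0, 0.0, -0.288]
[0.426, -0.449, -0.004, 0.0, 0.0, -0.345]
[0.497, -0.524, -0.005, 0.0, 0.0, -0.403]
[0.568, -0.599, -0.005, 0.0, 0.0, -0.46]
```

Emit:
servo_tool(deltas=[0.07,-0.075,0,0,0,-0.058,1,0.142,-0.15,0,0,0,-0.115,1,0.213,-0.224,0,0,0,-0.173,1,0.284,-0.3,0,0,0,-0.23,1,0.355,-0.374,0,0,0,-0.288,1,0.426,-0.45,0,0,0,-0.345,1,0.497,-0.524,0,0,0,-0.403,1,0.568,-0.6,0,0,0,-0.46,1,0.568,-0.6,0,0,0,-0.46,1,0.568,-0.6,0.05,0,0,-0.46,1])

```text
time_s: 2.85
position: [0.6243, 0.2812, 0.2235]
tcp_rot: [[0.56, 0.828, 0.003], [0.828, -0.56, 0.001], [0.002, 0.002, -1.0]]
wrist_force: [-0.9, -0.6, -0.6]
opening: 0.0869
grip_force: 0.0
```

```bash
python3 -c "
from h import *
plan([(.623,.282,.07,56,1)])
im=camera('wrist')
for z,a,b in((.106,.029,.011),(.012,.032,.012)):
    L=np.array([np.cos(np.radians(56)),np.sin(np.radians(56)),0]);n=np.array([-L[1],L[0],0])
    pts=[proj('wrist',np.array([.623,.282,z])+s*a*L+t*b*n) for s,t in((1,1),(1,-1),(-1,-1),(-1,1))]
    print(np.round(pts))
    cv2.polylines(im,[np.int32(np.array(pts)*16)],True,(0,255,0),1,cv2.LINE_AA,4)
cv2.imwrite('pics/w1.png',im)"
```

```text
2.85 [0.6243 0.2812 0.2235] yaw 55.93 tilt [0.0027 0.0011] open 0.0869 0.0
[-0.0, -0.003, 0.307, 0.0, 0.0, -0.001]
[[302. 157.]
 [328. 157.]
 [328. 222.]
 [303. 222.]]
[[305. 143.]
 [326. 143.]
 [326. 198.]
 [305. 198.]]
```

View pics/w1.png

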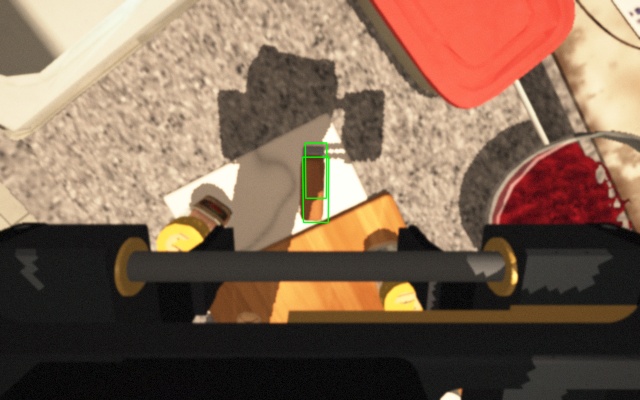

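The predicted outline sits on the scraper grip in the wrist view, around (315,190), with both jars well clear. I'll descend and grip.

Emit:
servo_tool(deltas=[0,0,0.06,0,0,0,1,0,0,0.12,0,0,0,1,0,0,0.18,0,0,0,1,0,0,0.23,0,0,0,1,0,0,0.28,0,0,0,1,0,0,0.308,0,0,0,1,0,0,0.308,0,0,0,-1,0,0,0.308,0,0,0,-1,0,0,0.308,0,0,0,-1,0,0,0.308,0,0,0,-1,0,0,0.308,0,0,0,-1,0,0,0.308,0,0,0,-1], squeeze=40)

```text
time_s: 4.4
position: [0.6236, 0.2805, 0.0686]
tcp_rot: [[0.56, 0.828, 0.0], [0.828, -0.56, -0.0], [0.0, 0.0, -1.0]]
wrist_force: [-0.2, 0.6, -0.7]
opening: 0.0352
grip_force: 0.0
```

Emit:
servo_tool(deltas=[0,0,0,0,0,0,-1,0,0,0,0,0,0,-1,0,0,0,0,0,0,-1,0,0,0,0,0,0,-1,0,0,-0.02,0,0,0,-1,0,0,-0.07,0,0,0,-1,0,0,-0.13,0,0,0,-1,0,0,-0.19,0,0,0,-1,0,0,-0.25,0,0,0,-1,0,0,-0.25,0,0,0,-1])

```text
time_s: 5.65
position: [0.6249, 0.2816, 0.1966]
tcp_rot: [[0.56, 0.828, 0.005], [0.828, -0.56, 0.003], [0.005, 0.003, -1.0]]
wrist_force: [-0.4, 1.0, -2.2]
opening: 0.0217
grip_force: 40.1
```

```bash
python3 -c "
from h import *
x,y=B(-.08,-.09)
plan([(x,y,.193,-7.6,11)])"
```

```text
5.65 [0.6249 0.2816 0.1966] yaw 55.93 tilt [0.0053 0.0025] open 0.0217 40.143624166958034
[-0.07, 0.005, 0.001, 0.0, 0.0, 0.064]
[-0.141, 0.01, 0.001, 0.0, 0.0, 0.128]
[-0.211, 0.015, 0.002, 0.0, 0.0, 0.193]
[-0.281, 0.021, 0.003, 0.0, 0.0, 0.257]
[-0.351, 0.026, 0.003, 0.0, 0.0, 0.321]
[-0.422, 0.031, 0.004, 0.0, 0.0, 0.385]
[-0.492, 0.036, 0.005, 0.0, 0.0, 0.449]
[-0.562, 0.041, 0.005, 0.0, 0.0, 0.513]
[-0.633, 0.046, 0.006, 0.0, 0.0, 0.578]
[-0.703, 0.051, 0.006, 0.0, 0.0, 0.642]
[-0.773, 0.057, 0.007, 0.0, 0.0, 0.706]
```

Emit:
servo_tool(deltas=[-0.07,0.005,0,0,0,0.064,-1,-0.14,0.01,0,0,0,0.128,-1,-0.211,0.015,0,0,0,0.193,-1,-0.281,0.02,0,0,0,0.257,-1,-0.351,0.026,0,0,0,0.321,-1,-0.422,0.03,0,0,0,0.385,-1,-0.492,0.036,0,0,0,0.449,-1,-0.562,0.04,0,0,0,0.513,-1,-0.633,0.046,0,0,0,0.578,-1,-0.703,0.05,0,0,0,0.642,-1,-0.773,0.056,0,0,0,0.706,-1,-0.773,0.056,0,0,0,0.706,-1])

```text
time_s: 7.15
position: [0.4278, -0.058, 0.1922]
tcp_rot: [[0.991, -0.137, -0.003], [-0.137, -0.991, -0.001], [-0.003, 0.002, -1.0]]
wrist_force: [0.0, 0.4, -2.3]
opening: 0.0217
grip_force: 40.2
```

```bash
python3 -c "
from h import *
x,y=B(-.08,-.09);x2,y2=B(-.078,-.245)
plan([(x,y,.077,-7.6,5)]+[(x2,y2,.077,-7.6,8)])
im=camera('top')[170:312,180:468];cv2.imwrite('pics/t1.png',cv2.resize(im,None,fx=2.77,fy=2.77))"
```

```text
7.15 [ 0.4278 -0.058   0.1922] yaw -7.9 tilt [-0.0034 -0.0012] open 0.0217 40.16594296786934
[0.001, -0.002, 0.046, 0.0, 0.0, -0.001]
[0.003, -0.003, 0.092, 0.0, 0.0, -0.001]
[0.004, -0.005, 0.138, 0.0, 0.0, -0.002]
[0.005, -0.006, 0.184, 0.0, 0.0, -0.003]
[0.007, -0.008, 0.23, 0.0, 0.0, -0.003]
[0.008, 0.031, 0.23, 0.0, 0.0, -0.003]
[0.008, 0.07, 0.23, 0.0, 0.0, -0.003]
[0.009, 0.108, 0.23, 0.0, 0.0, -0.003]
[0.01, 0.147, 0.23, 0.0, 0.0, -0.003]
[0.01, 0.186, 0.23, 0.0, 0.0, -0.003]
[0.011, 0.225, 0.23, 0.0, 0.0, -0.003]
[0.012, 0.263, 0.23, 0.0, 0.0, -0.003]
[0.012, 0.302, 0.23, 0.0, 0.0, -0.003]
```

View pics/t1.png

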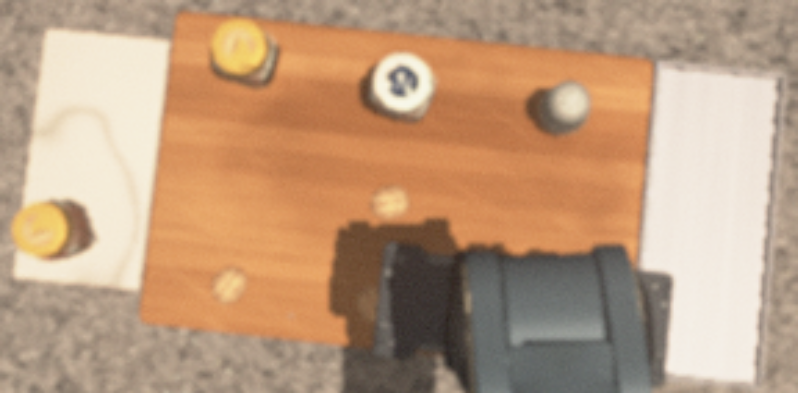

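The arm hides s4 in this view. s1 at (228,285) and s3 at (390,202) haven't moved, and the slab shows only jar a. Lower the scraper and sweep s4.

Emit:
servo_tool(deltas=[0.002,-0.002,0.06,0,0,0,-1,0.004,-0.004,0.12,0,0,0,-1,0.006,-0.006,0.18,0,0,0,-1,0.007,-0.008,0.231,0,0,0,-1,0.008,0.03,0.231,0,0,0,-1,0.008,0.07,0.231,0,0,0,-1,0.01,0.11,0.231,0,0,0,-1,0.01,0.15,0.231,0,0,0,-1,0.01,0.19,0.231,0,0,0,-1,0.01,0.23,0.231,0,0,0,-1,0.01,0.27,0.231,0,0,0,-1,0.01,0.31,0.231,0,0,0,-1])

```text
time_s: 8.7
position: [0.4153, -0.2091, 0.0775]
tcp_rot: [[0.992, -0.13, -0.0], [-0.13, -0.992, 0.001], [-0.0, -0.001, -1.0]]
wrist_force: [0.3, 0.5, -2.6]
opening: 0.0217
grip_force: 40.0
```

```bash
python3 -c "
from h import *
x,y=B(-.092,.06);
plan([(*B(-.08,-.24),.13,-7.6,2),(x,y,.13,-2,7),(x,y,.077,-2,2)])"
```

```text
8.7 [ 0.4153 -0.2091  0.0775] yaw -7.45 tilt [-0.     0.001] open 0.0217 39.984419639222324
[-0.004, -0.005, -0.053, 0.0, 0.0, 0.001]
[-0.009, -0.011, -0.105, 0.0, 0.0, 0.002]
[-0.012, -0.097, -0.105, 0.0, 0.0, -0.007]
[-0.015, -0.182, -0.105, 0.0, 0.0, -0.016]
[-0.018, -0.268, -0.105, 0.0, 0.0, -0.025]
[-0.021, -0.354, -0.105, 0.0, 0.0, -0.034]
[-0.024, -0.439, -0.105, 0.0, 0.0, -0.043]
[-0.027, -0.525, -0.105, 0.0, 0.0, -0.052]
[-0.031, -0.611, -0.105, 0.0, 0.0, -0.061]
[-0.031, -0.611, -0.052, 0.0, 0.0, -0.061]
[-0.031, -0.611, 0.001, 0.0, 0.0, -0.061]
```

Emit:
servo_tool(deltas=[-0.004,-0.005,-0.053,0,0,0,-1,-0.009,-0.011,-0.105,0,0,0,-1,-0.012,-0.1,-0.105,0,0,-0.007,-1,-0.015,-0.18,-0.105,0,0,-0.016,-1,-0.018,-0.27,-0.105,0,0,-0.025,-1,-0.021,-0.355,-0.105,0,0,-0.034,-1,-0.024,-0.44,-0.105,0,0,-0.043,-1,-0.027,-0.525,-0.105,0,0,-0.052,-1,-0.031,-0.611,-0.105,0,0,-0.061,-1,-0.031,-0.611,-0.105,0,0,-0.061,-1,-0.031,-0.611,-0.052,0,0,-0.061,-1,-0.031,-0.611,0.001,0,0,-0.061,-1])

```text
time_s: 10.2
position: [0.4398, 0.0953, 0.0767]
tcp_rot: [[0.999, -0.036, 0.0], [-0.036, -0.999, 0.0], [0.0, -0.0, -1.0]]
wrist_force: [0.4, 0.6, -3.2]
opening: 0.0216
grip_force: 40.0
```

```bash
python3 -c "
from h import *
plan([(*B(-.062,-.245),.077,-2,20)])
im=camera('top')[170:312,180:468];cv2.imwrite('pics/t2.png',cv2.resize(im,None,fx=2.77,fy=2.77))"
```

```text
10.2 [0.4398 0.0953 0.0767] yaw -2.06 tilt [0.0002 0.0001] open 0.0216 39.98241209657863
[0.0, 0.031, -0.0, 0.0, 0.0, -0.0]
[0.0, 0.061, -0.0, 0.0, 0.0, -0.0]
[0.0, 0.092, -0.0, 0.0, 0.0, -0.0]
[0.0, 0.122, -0.0, 0.0, 0.0, -0.0]
[0.0, 0.153, -0.0, 0.0, 0.0, -0.0]
[0.0, 0.184, -0.0, 0.0, 0.0, -0.0]
[0.0, 0.214, -0.0, 0.0, 0.0, -0.0]
[0.0, 0.245, -0.0, 0.0, 0.0, -0.0]
[0.0, 0.275, -0.0, 0.0, 0.0, -0.0]
[0.0, 0.306, -0.0, 0.0, 0.0, -0.0]
[0.0, 0.337, -0.0, 0.0, 0.0, -0.0]
[0.0, 0.367, -0.0, 0.0, 0.0, -0.0]
[0.0, 0.398, -0.0, 0.0, 0.0, -0.0]
[0.0, 0.428, -0.0, 0.0, 0.0, -0.0]
[0.0, 0.459, -0.001, 0.0, 0.0, -0.001]
[0.0, 0.49, -0.001, 0.0, 0.0, -0.001]
[0.0, 0.52, -0.001, 0.0, 0.0, -0.001]
[0.0, 0.551, -0.001, 0.0, 0.0, -0.001]
[0.0, 0.581, -0.001, 0.0, 0.0, -0.001]
[0.0, 0.612, -0.001, 0.0, 0.0, -0.001]
```

View pics/t2.png

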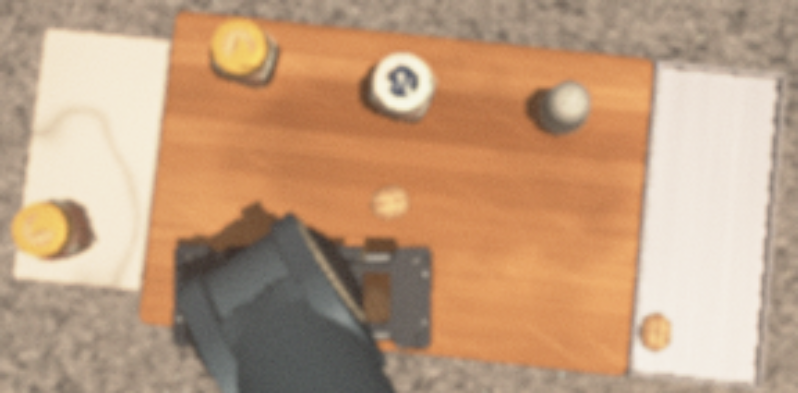

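s4 lies in the tray at (655,332) and the jars and shaker haven't moved. Sweep s2, angled so it lands beside s4.

Emit:
servo_tool(deltas=[0.002,0.03,0,0,0,0,-1,0.004,0.06,0,0,0,0,-1,0.006,0.09,0,0,0,0,-1,0.008,0.12,0,0,0,0,-1,0.01,0.15,0,0,0,0,-1,0.012,0.18,0,0,0,0,-1,0.014,0.21,0,0,0,0,-1,0.016,0.24,0,0,0,0,-1,0.018,0.27,0,0,0,0,-1,0.02,0.3,0,0,0,0,-1,0.022,0.33,0,0,0,0,-1,0.024,0.36,0,0,0,0,-1])

```text
time_s: 11.75
position: [0.4452, -0.0861, 0.0776]
tcp_rot: [[0.999, -0.037, 0.0], [-0.037, -0.999, -0.0], [0.0, 0.0, -1.0]]
wrist_force: [-0.0, 0.4, -2.4]
opening: 0.0217
grip_force: 40.0
```

Emit:
servo_tool(deltas=[0.002,0.03,0,0,0,0,-1,0.004,0.06,0,0,0,0,-1,0.006,0.09,0,0,0,0,-1,0.008,0.12,0,0,0,0,-1,0.01,0.15,0,0,0,0,-1,0.01,0.18,0,0,0,0,-1,0.01,0.22,0,0,0,0,-1,0.01,0.26,0,0,0,0,-1,0.01,0.26,0,0,0,0,-1,0.01,0.24,-0.05,0,0,0,-1,0.01,0.22,-0.1,0,0,0,-1])

```text
time_s: 13.12
position: [0.4458, -0.1939, 0.1278]
tcp_rot: [[0.999, -0.036, -0.001], [-0.036, -0.999, 0.001], [-0.001, -0.001, -1.0]]
wrist_force: [-0.3, -0.1, -1.8]
opening: 0.0215
grip_force: 40.0
```

```bash
python3 -c "
from h import *
x,y=B(-.008,.056);
plan([(x,y,.13,-6,8),(x,y,.077,-6,3)])"
```

```text
13.125 [ 0.4458 -0.1939  0.1278] yaw -2.05 tilt [-0.001   0.0011] open 0.0215 39.99466482549906
[0.017, -0.069, -0.001, 0.0, 0.0, 0.005]
[0.033, -0.138, -0.001, 0.0, 0.0, 0.011]
[0.05, -0.208, -0.002, 0.0, 0.0, 0.016]
[0.067, -0.277, -0.002, 0.0, 0.0, 0.022]
[0.084, -0.346, -0.003, 0.0, 0.0, 0.027]
[0.1, -0.415, -0.003, 0.0, 0.0, 0.033]
[0.117, -0.485, -0.004, 0.0, 0.0, 0.038]
[0.134, -0.554, -0.004, 0.0, 0.0, 0.044]
[0.134, -0.554, 0.031, 0.0, 0.0, 0.044]
[0.134, -0.554, 0.066, 0.0, 0.0, 0.044]
[0.134, -0.554, 0.102, 0.0, 0.0, 0.044]
```

Emit:
servo_tool(deltas=[0.017,-0.069,0,0,0,0.005,-1,0.033,-0.138,0,0,0,0.011,-1,0.05,-0.208,0,0,0,0.016,-1,0.067,-0.277,0,0,0,0.022,-1,0.084,-0.346,0,0,0,0.027,-1,0.1,-0.415,0,0,0,0.033,-1,0.117,-0.485,0,0,0,0.038,-1,0.134,-0.554,0,0,0,0.044,-1,0.134,-0.554,0.03,0,0,0.044,-1,0.134,-0.554,0.065,0,0,0.044,-1,0.134,-0.554,0.1,0,0,0.044,-1,0.134,-0.554,0.1,0,0,0.044,-1])

```text
time_s: 14.62
position: [0.5221, 0.078, 0.0758]
tcp_rot: [[0.994, -0.107, -0.003], [-0.107, -0.994, -0.001], [-0.003, 0.001, -1.0]]
wrist_force: [0.4, 0.4, -1.6]
opening: 0.0217
grip_force: 40.0
```

```bash
python3 -c "
from h import *
plan([(*B(.008,-.245),.077,-6,20)])
im=camera('top')[170:312,180:468];cv2.imwrite('pics/t3.png',cv2.resize(im,None,fx=2.77,fy=2.77))"
```

```text
14.625 [0.5221 0.078  0.0758] yaw -6.14 tilt [-0.0034 -0.0008] open 0.0217 39.99445337802172
[0.001, 0.03, -0.0, 0.0, 0.0, -0.0]
[0.002, 0.06, -0.0, 0.0, 0.0, -0.0]
[0.002, 0.09, -0.0, 0.0, 0.0, -0.0]
[0.003, 0.119, -0.0, 0.0, 0.0, -0.0]
[0.004, 0.149, -0.001, 0.0, 0.0, -0.0]
[0.005, 0.179, -0.001, 0.0, 0.0, -0.0]
[0.006, 0.209, -0.001, 0.0, 0.0, -0.001]
[0.007, 0.239, -0.001, 0.0, 0.0, -0.001]
[0.007, 0.269, -0.001, 0.0, 0.0, -0.001]
[0.008, 0.299, -0.001, 0.0, 0.0, -0.001]
[0.009, 0.329, -0.001, 0.0, 0.0, -0.001]
[0.01, 0.358, -0.001, 0.0, 0.0, -0.001]
[0.011, 0.388, -0.002, 0.0, 0.0, -0.001]
[0.012, 0.418, -0.002, 0.0, 0.0, -0.001]
[0.012, 0.448, -0.002, 0.0, 0.0, -0.001]
[0.013, 0.478, -0.002, 0.0, 0.0, -0.001]
[0.014, 0.508, -0.002, 0.0, 0.0, -0.001]
[0.015, 0.538, -0.002, 0.0, 0.0, -0.001]
[0.016, 0.567, -0.002, 0.0, 0.0, -0.001]
[0.016, 0.597, -0.002, 0.0, 0.0, -0.002]
```

View pics/t3.png

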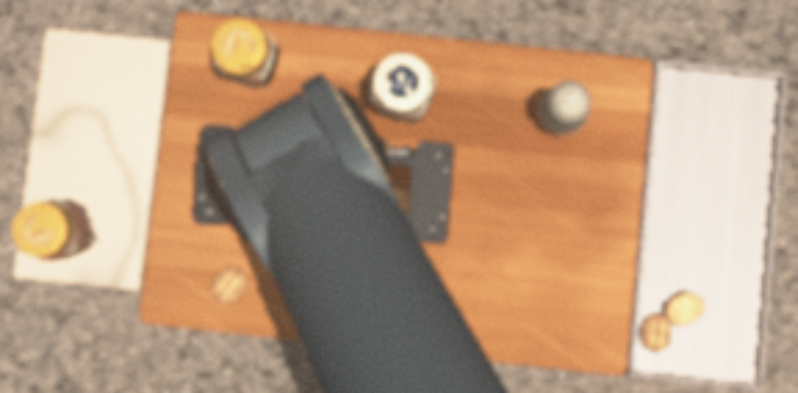

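s2 is in the tray at (684,307) with s4 at (655,332). s1 is untouched at (228,285), and the jars and shaker are in place. Sweep s3.

Emit:
servo_tool(deltas=[0.001,0.03,0,0,0,0,-1,0.002,0.06,0,0,0,0,-1,0.002,0.09,0,0,0,0,-1,0.003,0.12,0,0,0,0,-1,0.004,0.15,0,0,0,0,-1,0.005,0.18,0,0,0,0,-1,0.006,0.21,0,0,0,0,-1,0.007,0.24,0,0,0,0,-1,0.007,0.27,0,0,0,0,-1,0.008,0.3,0,0,0,0,-1,0.009,0.33,0,0,0,0,-1,0.01,0.36,0,0,0,0,-1])

```text
time_s: 16.18
position: [0.5092, -0.1014, 0.0775]
tcp_rot: [[0.994, -0.106, 0.0], [-0.106, -0.994, -0.0], [0.0, 0.0, -1.0]]
wrist_force: [0.3, -0.2, -2.0]
opening: 0.0215
grip_force: 40.0
```

Emit:
servo_tool(deltas=[0.001,0.03,0,0,0,0,-1,0.002,0.06,0,0,0,0,-1,0.003,0.09,0,0,0,0,-1,0.003,0.12,0,0,0,0,-1,0.004,0.15,0,0,0,0,-1,0.005,0.18,0,0,0,0,-1,0.006,0.21,0,0,0,0,-1,0.006,0.24,0,0,0,0,-1,0.006,0.24,0,0,0,0,-1,0.006,0.22,-0.05,0,0,0,-1,0.006,0.2,-0.1,0,0,0,-1])

```text
time_s: 17.55
position: [0.5015, -0.199, 0.1278]
tcp_rot: [[0.994, -0.105, -0.001], [-0.105, -0.994, 0.001], [-0.001, -0.001, -1.0]]
wrist_force: [0.1, -0.3, -1.0]
opening: 0.0217
grip_force: 40.0
```

```bash
python3 -c "
from h import *
x,y=B(-.089,.182);
plan([(x,y,.13,2,10),(x,y,.077,2,1)])"
```

```text
17.55 [ 0.5015 -0.199   0.1278] yaw -6.02 tilt [-0.0007  0.0011] open 0.0217 39.994651498273015
[-0.017, -0.082, -0.0, 0.0, 0.0, -0.009]
[-0.034, -0.163, -0.001, 0.0, 0.0, -0.018]
[-0.051, -0.245, -0.001, 0.0, 0.0, -0.027]
[-0.069, -0.327, -0.002, 0.0, 0.0, -0.036]
[-0.086, -0.408, -0.002, 0.0, 0.0, -0.045]
[-0.103, -0.49, -0.003, 0.0, 0.0, -0.053]
[-0.12, -0.572, -0.003, 0.0, 0.0, -0.062]
[-0.137, -0.654, -0.003, 0.0, 0.0, -0.071]
[-0.154, -0.735, -0.004, 0.0, 0.0, -0.08]
[-0.172, -0.817, -0.004, 0.0, 0.0, -0.089]
[-0.172, -0.817, 0.102, 0.0, 0.0, -0.089]
```

Emit:
servo_tool(deltas=[-0.017,-0.082,0,0,0,-0.008,-1,-0.034,-0.163,0,0,0,-0.016,-1,-0.051,-0.245,0,0,0,-0.024,-1,-0.069,-0.327,0,0,0,-0.032,-1,-0.086,-0.41,0,0,0,-0.04,-1,-0.103,-0.49,0,0,0,-0.048,-1,-0.12,-0.572,0,0,0,-0.056,-1,-0.137,-0.654,0,0,0,-0.064,-1,-0.154,-0.735,0,0,0,-0.07,-1,-0.172,-0.817,0,0,0,-0.075,-1,-0.172,-0.817,0.05,0,0,-0.075,-1,-0.172,-0.817,0.1,0,0,-0.075,-1])

```text
time_s: 19.05
position: [0.4588, 0.2167, 0.0773]
tcp_rot: [[1.0, 0.015, 0.001], [0.015, -1.0, 0.001], [0.001, -0.001, -1.0]]
wrist_force: [0.4, -0.1, -3.0]
opening: 0.0217
grip_force: 40.0
```

```bash
python3 -c "
from h import *
plan([(*B(-.03,-.245),.077,1,3)])"
```

```text
19.05 [0.4588 0.2167 0.0773] yaw 0.84 tilt [0.0007 0.0007] open 0.0217 39.993673441931605
[-0.003, 0.288, 0.0, 0.0, 0.0, -0.001]
[-0.006, 0.575, 0.0, 0.0, 0.0, -0.001]
[-0.009, 0.863, 0.001, 0.0, 0.0, -0.002]
```

Emit:
servo_tool(deltas=[0,0.03,0,0,0,0,-1,0,0.06,0,0,0,0,-1,-0.001,0.09,0,0,0,0,-1,-0.001,0.12,0,0,0,0,-1,-0.002,0.15,0,0,0,0,-1,-0.002,0.18,0,0,0,0,-1,-0.002,0.21,0,0,0,0,-1,-0.002,0.24,0,0,0,0,-1,-0.003,0.27,0,0,0,0,-1,-0.003,0.3,0,0,0,0,-1,-0.003,0.33,0,0,0,0,-1,-0.004,0.36,0,0,0,0,-1])

```text
time_s: 20.55
position: [0.4595, 0.0342, 0.0776]
tcp_rot: [[1.0, 0.012, 0.0], [0.012, -1.0, -0.0], [0.0, 0.0, -1.0]]
wrist_force: [0.2, -0.5, -0.9]
opening: 0.0215
grip_force: 40.0
```

Emit:
servo_tool(deltas=[0,0.03,0,0,0,0,-1,0,0.06,0,0,0,0,-1,-0.001,0.09,0,0,0,0,-1,-0.001,0.12,0,0,0,0,-1,-0.002,0.15,0,0,0,0,-1,-0.002,0.18,0,0,0,0,-1,-0.002,0.21,0,0,0,0,-1,-0.002,0.24,0,0,0,0,-1,-0.003,0.27,0,0,0,0,-1,-0.003,0.3,0,0,0,0,-1,-0.003,0.33,0,0,0,0,-1,-0.004,0.36,0,0,0,0,-1])

```text
time_s: 22.05
position: [0.4596, -0.1459, 0.0775]
tcp_rot: [[1.0, 0.012, 0.0], [0.012, -1.0, -0.0], [0.0, 0.0, -1.0]]
wrist_force: [0.1, 0.6, -2.3]
opening: 0.0217
grip_force: 40.0
```

Emit:
servo_tool(deltas=[0,0.03,0,0,0,0,-1,0,0.06,0,0,0,0,-1,0,0.09,0,0,0,0,-1,0,0.12,0,0,0,0,-1,0,0.14,0,0,0,0,-1,0,0.14,0,0,0,0,-1,0,0.12,-0.05,0,0,0,-1,0,0.06,-0.12,0,0,0,-1,0,-0.04,-0.2,0,0,0,-1,0,-0.15,-0.23,0,0,0,-1,0,-0.27,-0.23,0,0,0,-1,0,-0.27,-0.23,0,0,0,-1])

```text
time_s: 23.55
position: [0.4574, -0.0038, 0.1933]
tcp_rot: [[1.0, 0.023, 0.001], [0.023, -1.0, 0.001], [0.001, -0.001, -1.0]]
wrist_force: [-0.2, -1.4, -2.6]
opening: 0.0215
grip_force: 40.0
```

```bash
python3 -c "
from h import *
plan([(.623,.281,.19,56,8),(.623,.281,.07,56,1)])
im=camera('top')[170:312,180:468];cv2.imwrite('pics/t4.png',cv2.resize(im,None,fx=2.77,fy=2.77))"
```

```text
23.55 [ 0.4574 -0.0038  0.1933] yaw 1.33 tilt [0.0014 0.0012] open 0.0215 39.994919411838055
[0.043, -0.07, 0.001, 0.0, 0.0, -0.076]
[0.086, -0.14, 0.002, 0.0, 0.0, -0.152]
[0.129, -0.211, 0.002, 0.0, 0.0, -0.228]
[0.172, -0.281, 0.003, 0.0, 0.0, -0.304]
[0.215, -0.351, 0.004, 0.0, 0.0, -0.38]
[0.258, -0.421, 0.005, 0.0, 0.0, -0.456]
[0.301, -0.492, 0.006, 0.0, 0.0, -0.531]
[0.344, -0.562, 0.007, 0.0, 0.0, -0.607]
[0.344, -0.562, 0.247, 0.0, 0.0, -0.607]
```

View pics/t4.png

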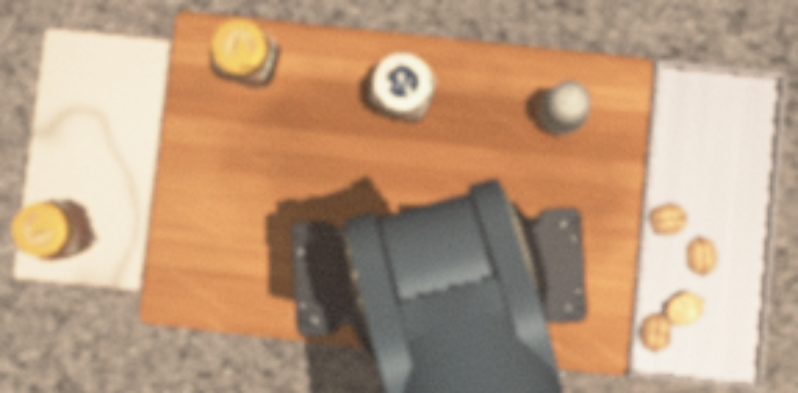

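All four shells are in the tray at (668,218), (701,256), (684,307) and (655,332). Everything else is where it was, so I'll return the scraper.

Emit:
servo_tool(deltas=[0.043,-0.07,0,0,0,-0.076,-1,0.086,-0.14,0,0,0,-0.152,-1,0.129,-0.211,0,0,0,-0.228,-1,0.172,-0.281,0,0,0,-0.304,-1,0.215,-0.351,0,0,0,-0.38,-1,0.258,-0.421,0,0,0,-0.456,-1,0.301,-0.492,0,0,0,-0.531,-1,0.344,-0.562,0,0,0,-0.607,-1,0.344,-0.562,0,0,0,-0.607,-1,0.344,-0.562,0.08,0,0,-0.607,-1,0.344,-0.562,0.16,0,0,-0.607,-1,0.344,-0.562,0.22,0,0,-0.607,-1])

```text
time_s: 25.1
position: [0.6263, 0.2696, 0.0798]
tcp_rot: [[0.572, 0.821, -0.002], [0.82, -0.572, -0.004], [-0.004, 0.0, -1.0]]
wrist_force: [0.2, -0.6, -1.9]
opening: 0.0215
grip_force: 40.0
```

Emit:
servo_tool(deltas=[0,0,0,0,0,0,-1,0,0,0,0,0,0,-1])

```text
time_s: 25.35
position: [0.6275, 0.2726, 0.0837]
tcp_rot: [[0.57, 0.821, 0.001], [0.821, -0.57, 0.0], [0.001, 0.001, -1.0]]
wrist_force: [-0.5, 0.0, -1.4]
opening: 0.0216
grip_force: 40.0
```

Emit:
servo_tool(deltas=[0,0,0.01,0,0,0,-1,0,0,0.02,0,0,0,-1,0,0,0.025,0,0,0,-1,0,0,0.028,0,0,0,-1,0,0,0.029,0,0,0,-1,0,0,0.029,0,0,0,-1])

```text
time_s: 26.1
position: [0.6266, 0.2732, 0.0682]
tcp_rot: [[0.569, 0.822, 0.0], [0.822, -0.569, -0.0], [0.0, 0.0, -1.0]]
wrist_force: [-0.6, -0.4, -1.4]
opening: 0.0216
grip_force: 40.0
```

Emit:
servo_tool(deltas=[0,0,0.002,0,0,0,-1,0,0,0.002,0,0,0,-1])

```text
time_s: 26.35
position: [0.6268, 0.2734, 0.0681]
tcp_rot: [[0.569, 0.822, 0.001], [0.822, -0.569, -0.0], [0.0, 0.001, -1.0]]
wrist_force: [-1.2, -1.0, 6.0]
opening: 0.0219
grip_force: 40.0
```

Contact: the wrist force has gone to +6 N. Open the fingers, then retreat straight up.

Emit:
servo_tool(deltas=[0,0,0,0,0,0,0,0,0,0,0,0,0,0.5,0,0,0,0,0,0,1,0,0,0,0,0,0,1,0,0,0,0,0,0,1,0,0,0,0,0,0,1,0,0,-0.03,0,0,0,1,0,0,-0.1,0,0,0,1,0,0,-0.18,0,0,0,1,0,0,-0.26,0,0,0,1,0,0,-0.34,0,0,0,1,0,0,-0.34,0,0,0,1])

```text
time_s: 27.85
position: [0.6279, 0.2751, 0.2426]
tcp_rot: [[0.569, 0.822, 0.008], [0.822, -0.569, 0.004], [0.008, 0.004, -1.0]]
wrist_force: [-0.3, 0.2, -0.1]
opening: 0.0867
grip_force: 0.0
```

Emit:
servo_tool(deltas=[-0.1,0.02,-0.05,0,0,0,1,-0.2,0.04,-0.05,0,0,0,1,-0.3,0.06,-0.05,0,0,0,1,-0.4,0.06,-0.05,0,0,0,1,-0.4,0.06,-0.05,0,0,0,1,-0.4,0.06,-0.05,0,0,0,1])

```text
time_s: 28.6
position: [0.5375, 0.0921, 0.2623]
tcp_rot: [[0.569, 0.822, 0.001], [0.822, -0.569, 0.0], [0.001, 0.0, -1.0]]
wrist_force: [0.7, -0.3, 0.0]
opening: 0.087
grip_force: 0.0
```

```bash
python3 -c "
from h import *
print(observe()['time_s'],observe()['position'])
im=camera('scene')[140:345,195:460];cv2.imwrite('pics/s4.png',cv2.resize(im,None,fx=2.8,fy=2.8))"
```

```text
28.6 [0.53754772 0.09210154 0.2623206 ]
```

View pics/s4.png

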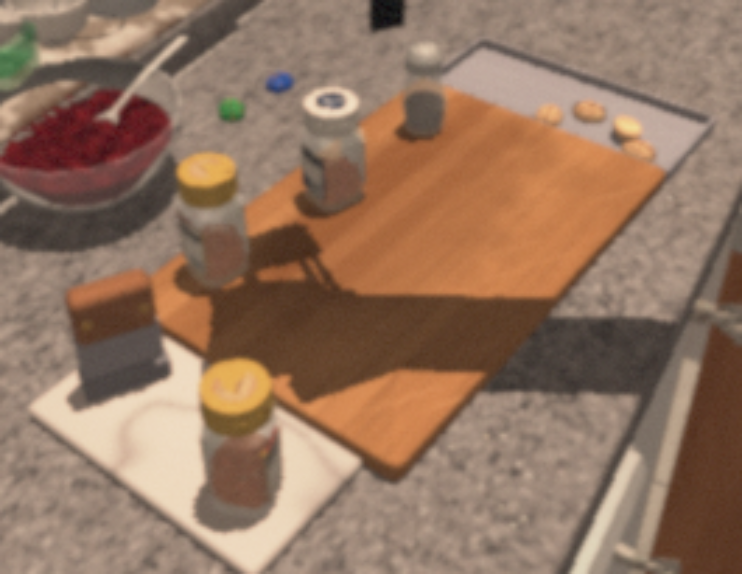

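The scraper stands upright on the slab at (120,335). All four shells are in the tray around (550–640, 110–150), the jars and shaker are in place, and the gripper is clear. I'll hand the job in.

```bash
python3 -c "
from cell import *
print(sign_off())"
```

```text
the job is handed in; nothing more can be done
None
```

I handed the job in at about 29 s on the robot clock: all four shells are in the tray, the scraper is upright on the slab and released, and the jars and salt shaker look unmoved in the last picture; no verdict came back.

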